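# Make up three measuring kits from the stock on the bench

## Robot

A 6-joint arm with a two-finger parallel gripper is mounted at the origin on a cart in front of the work surface, level with it; the furniture and walls round the work are solid. World frame = base frame: x ahead of the robot, y to its left, z up, the work surface at z = 0. Lengths are in m, angles in degrees, forces in N, time in s.
With the tool pointing down it reaches from about 0.375 to 0.975 m from the base axis. Payload 3.8 kg.
Tool frame: the origin (TCP) lies midway between the tips of the shut fingers; the grasp point (between the pads) lies bot.grip_point_offset behind it (bot.grip_point_offset is the distance from the TCP to the grasp point, in m); z points along the fingers, y is the line along which they close (so a half turn about z gives the same grasp; the last joint's range is limited). The gripper opens to 85 mm and grips with 20 to 120 N. Pads are 22 mm wide; open, the fingers measure 114 mm over their backs; the gripper's body (76 mm by 85 mm) begins 54 mm behind the grasp point. The pads swing forward as they close: fully open they stand 13 mm farther back than shut.
Start: joints at [71.969, 15.12, 91.902, -0, 72.978, -2.114], TCP at [0.185, 0.649, 0.231] pointing down, gripper open.
Joint ranges: [-150.88, 150.88], [-54.13, 125.18], [17.81, 147.31], [-75.09, 255.09], [0, 152.58], [-146.25, 146.25]. Speed limits (degrees/s): [147.25, 147.25, 180, 180, 180, 180].

## Interface

Orientations are given as [roll, pitch, yaw] about the fixed x, y, z axes, in that order (R = Rz(yaw) Ry(pitch) Rx(roll)).
In Python, from cell import bot, optics, finish_job gives the robot as it stands. Calls block until the motion is done:
- bot.move_ptp(position, orientation): joint-space move of the TCP to a pose.
- bot.move_linear(position, orientation=None, v=0.15, max_force=None): straight line of the TCP; orientation=None keeps the orientation; v is the mean speed in m/s. With max_force (N) it stops when the force on the tool has changed by that much, and returns True; else False.
- bot.move_joints(angles): joint-space move.
- bot.gripper_open() and bot.gripper_close(grip_force=None): open the fingers fully, or close them until they stop; grip_force is the grip in N (None keeps the last).
- bot.dwell(seconds).
- bot.ik(position, orientation): joint angles nearest the present ones, or None.
- optics.snapshot(name): name is "scene" or "top" or "wrist"; returns a dict with "image" (384x512x3 uint8, red, green, blue), "fx", "fy", "cx", "cy" (pixels), "rvec" (rotation vector, rad) and "tvec" (3), from world to camera coordinates, as OpenCV has them. Camera axes: x right, y down, z forward; pixel columns grow to the right and rows downward; lengths in m; the calibration is good to about 2 mm. A picture is of the moment at which its call begins. There is no depth.
A pose or a line that the arm cannot do raises bot.MotionError and nothing moves.
- finish_job(): hands the job in; it is judged then, once.
Readings, each from a call of its own:
- bot.read_t(): time.
- bot.read_joints(): joint angles.
- bot.read_qd(): joint speeds.
- bot.read_tau(): joint torques, N m.
- bot.read_ee_pos(): TCP position.
- bot.read_eef_rot(): TCP orientation.
- bot.read_contact_force(): force on the tool from outside, world axes, zero at the start.
- bot.read_torque(): the same for the moment, N m.
- bot.read_gripper_width(): opening from 0.0 (shut) to 1.0 (fully open).
- bot.read_grasp_force(): force on a finger pad.
Only numpy, scipy, OpenCV 4.12 (cv2) and the standard library are available. Lean on these libraries where they do the work, as an engineer would, in place of code of your own. Each camera call takes 0.05 s, during which the arm holds its last target. There are 200 camera calls.

## Task

Make up the three kits for the profilometer from the stock on the table: set the ball bearing in the middle of the larger compartment of the black tray and the steel bush in the middle of its smaller compartment, and set the loupe upright in the round recess of the grey kit block and the gauge block, standing as it is, in the block's slot. Lay the resin mount flat on the middle of the pile of metal plates, whose height you do not know: lower it gently until it rests there, without dropping it or pressing hard. Leave the brass nut and the small aluminium block where they lie.

Things in the scene. Friction and masses are not known exactly. Their poses are not given: they have to be found in the camera images.
- ball_bearing_c (a point): Ball bearing lying flat: bright steel ring with a dark gap and a bore, 26 mm across, 8 mm high. The point is its centre, half-way up; z up.
- steel_bush_c (a point): Turned steel bush standing on its flange: flange 24 mm across at the foot, narrower collar above, bore in the top, 18 mm high; taken by the flange (24 mm) near the foot. The point is its centre, half-way up; z up.
- loupe_c (a point): Black stand loupe, a round eyepiece with a glass top, standing: 35 mm across, 37 mm high. The point is its centre, half-way up; z up.
- gauge_block_c (a point): Steel gauge block standing on its long narrow side: 9 mm thick along its own x (grasp across this), 35 mm long along its own y, 20 mm high. The point is its centre, half-way up; z up.
- resin_mount_c (a point): Black round resin mount (polished section), lying flat: 30 mm across, 15 mm high. The point is its centre, half-way up; z up.
- brass_nut_c (a point): Brass hex nut lying flat, 19 mm across flats, 9 mm high; spare stock, stays where it lies (20 mm allowed). The point is its centre, half-way up; z up.
- alu_block_c (a point): Milled aluminium block 22 x 22 x 11 mm with two small holes in the top; spare stock, stays where it lies (20 mm allowed). The point is its centre, half-way up; z up.
- black_tray: Shallow black tray, fixed, 105 mm along its x, 150 mm along its y, 16 mm high, walls 2 to 3 mm. Origin at the centre of the underside, on the table; the inner floor is 2 mm above it. A 2 mm partition across, 12 mm high, at y = -18 mm, makes a larger compartment (100 x 89 mm, middle at x = 0, y = +27.5 mm) and a smaller one (100 x 53 mm, middle at x = 0, y = -45.5 mm).
- kit_block: Grey plastic kit block, fixed, 92 mm along its x, 156 mm along its y, 18 mm high, with two flat dark-floored recesses 4 mm deep (floor 14 mm above the underside). Origin at the centre of the underside, on the table. Round recess 51 mm across, middle at x = 0, y = -38 mm. Slot 25 mm along x by 51 mm along y, middle at x = 0, y = +42 mm; the gauge block stands in it with its length along y.
- plate_holder: Flat square dark steel holder, fixed, 104 x 104 mm, base 6 mm thick with low guides up to 12 mm; in it lies a square pile of 80 x 80 mm aluminium plates that do not shift. Origin at the centre of the underside, on the table; the middle of the pile is at x = 0, y = 0. The top of the pile is flat and lies somewhere between 14 and 34 mm above the table, different each time and not reported: find it by touch or by sight.
There are look-alikes about, which are no part of the job. Leave any brown look-alike of the part that bears gauge_block_c alone.

How it is judged (in metres and radians):
At the end, for the whole second after the job is handed in: Bearing and bush lie flat on the tray floor within 15 mm of the middles of their compartments, loupe and gauge block stand on the floors of recess and slot within 10 mm, the mount lies flat on the pile within 15 mm (each along both axes); upright to 0.12 rad, at rest (x of ball_bearing_c in the frame of black_tray between -0.015 and 0.015 m and y of ball_bearing_c in the frame of black_tray between 0.0125 and 0.0425 m and z of ball_bearing_c in the frame of black_tray between 0.003 and 0.009 m and angle between each of ball_bearing_c, steel_bush_c, loupe_c, gauge_block_c, resin_mount_c's own z axis and vertical below 0.12 rad and linear speed of each of ball_bearing, steel_bush, loupe, gauge_block, resin_mount below 0.02 m/s and x of steel_bush_c in the frame of black_tray between -0.015 and 0.015 m and y of steel_bush_c in the frame of black_tray between -0.0605 and -0.0305 m and z of steel_bush_c in the frame of black_tray between 0.008 and 0.014 m and x of loupe_c in the frame of kit_block between -0.01 and 0.01 m and y of loupe_c in the frame of kit_block between -0.048 and -0.028 m and z of loupe_c in the frame of kit_block between 0.03 and 0.035 m and x of gauge_block_c in the frame of kit_block between -0.01 and 0.01 m and y of gauge_block_c in the frame of kit_block between 0.032 and 0.052 m and z of gauge_block_c in the frame of kit_block between 0.0215 and 0.0265 m and x of resin_mount_c in the frame of plate_holder between -0.015 and 0.015 m and y of resin_mount_c in the frame of plate_holder between -0.015 and 0.015 m and z of resin_mount_c in the frame of plate_holder between 0.0175 and 0.0455 m); the robot touches nothing.
It fails at once if the resin mount is dropped onto the pile (over it, lower than 100 mm and faster than 0.45 m/s) (horizontal distance between resin_mount_c and plate_holder below 0.05 m and z of resin_mount_c in the frame of plate_holder below 0.1 m and linear speed of resin_mount above 0.45 m/s).
It fails at once if the resin mount is pressed on the pile with more than 40 N (contact force between resin_mount and plate_holder above 40 N).
It fails at once if the brass nut is moved by more than 20 mm (distance of brass_nut_c from where it was at the start of the episode above 0.02 m).
It fails at once if the aluminium block is moved by more than 20 mm (distance of alu_block_c from where it was at the start of the episode above 0.02 m).
It also fails if it takes over 106 s, if anything falls off the work surface, if the arm or the gripper's body presses on something with over 40 N, if the wrist force passes 120 N, or if a joint passes its speed limit or range.

## Working session

There is one attempt and no reset: what is moved stays moved. The work goes in short steps, each a Python script; the robot and the scene stay as the last script left them, time stands still between calls to the robot, and variables do not carry over. Pictures are saved under pics/ and viewed, at most 14 in all, crops included, and the job is handed in when it is done.

```bash
ls; mkdir -p pics; cat > h.py <<'E'
import numpy as np, cv2
from cell import bot, optics, finish_job
def snap(n):
    return optics.snapshot(n)
def save(s,name,box=None,k=1):
    im=s["image"][:,:,::-1]
    if box: im=im[box[1]:box[3],box[0]:box[2]]
    cv2.imwrite("pics/"+name,cv2.resize(im,None,fx=k,fy=k,interpolation=cv2.INTER_CUBIC))
def ray(s,px,z):
    R=cv2.Rodrigues(np.array(s["rvec"],float))[0];t=np.array(s["tvec"],float).ravel()
    d=R.T@np.array([(px[0]-s["cx"])/s["fx"],(px[1]-s["cy"])/s["fy"],1]);c=-R.T@t
    return (c+d*(z-c[2])/d[2])
def proj(s,P):
    K=np.array([[s["fx"],0,s["cx"]],[0,s["fy"],s["cy"]],[0,0,1.]])
    return cv2.projectPoints(np.array(P,float).reshape(-1,1,3),np.array(s["rvec"],float),np.array(s["tvec"],float),K,None)[0].reshape(-1,2)
E
python3 - <<'E'
from h import *
import pickle
d={n:snap(n) for n in("top","scene","wrist")}
pickle.dump(d,open("s0.pkl","wb"))
save(d["top"],"top0.png",k=1.5625);save(d["scene"],"scene0.png",k=1.5)
s=d["top"];print({k:s[k] for k in s if k!="image"}, bot.read_t(),bot.read_eef_rot(),bot.grip_point_offset)
E
```

```text
pics
{'fx': 426.91746861122016, 'fy': 426.91746861122016, 'cx': 255.93847838979744, 'cy': 189.23479131296523, 'rvec': array([ 2.21547622, -2.00290461,  0.20606171]), 'tvec': array([-0.00244845,  0.53607732,  1.20825942])} 0.15 [-1.79896036e+02 -4.72246769e-03  1.64084211e+02] 0.0187
```

View pics/top0.png

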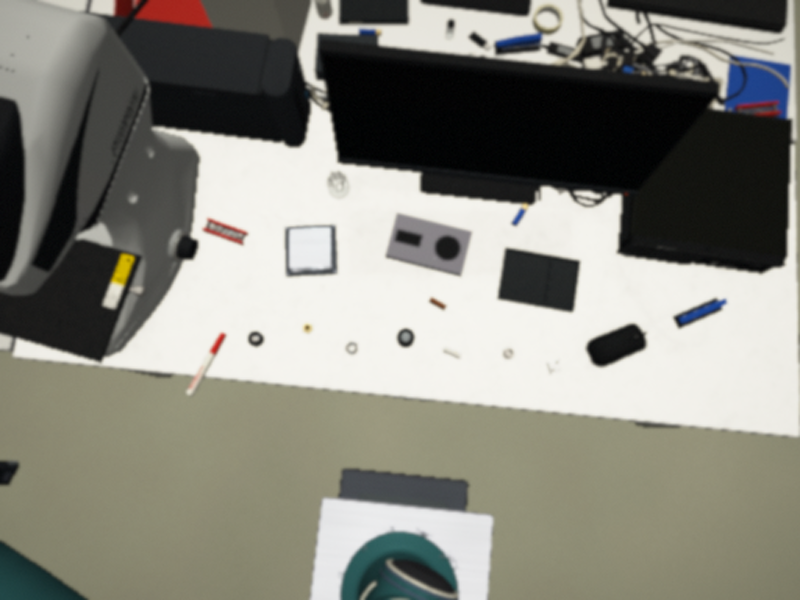

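View pics/scene0.png

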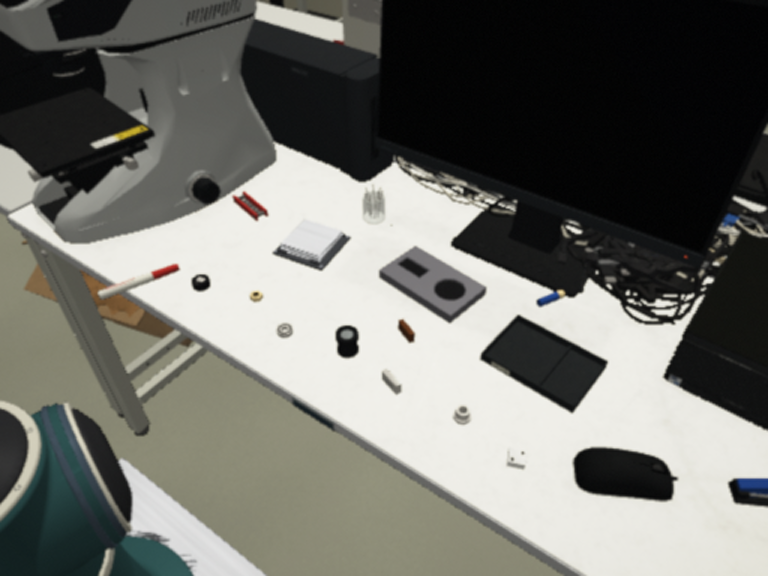

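The top view (800x600) shows these parts:
- Resin mount (256,339), brass nut (308,328), bearing (351,348) and loupe (405,338).
- Steel gauge block (452,353), with the brown look-alike at (437,303) to be left alone.
- Bush (508,353) and aluminium block (553,366).
- Plate pile (311,249), kit block (429,244) and tray (540,279).

Could be confused: bearing/nut/bush, loupe/mount, and steel/brown gauge block. I'll check these in a close crop.

```bash
python3 - <<'E'
from h import *
import pickle
d=pickle.load(open("s0.pkl","rb"));s=d["top"]
save(s,"c1.png",(155,110,385,250),3.4)
k=1.5625
for n,p,z in [("mount",(256,339),.015),("nut",(308,328),.009),("bear",(351,348),.008),("loupe",(405,338),.037),("gauge",(452,353),.02),("bush",(508,353),.018),("alu",(553,366),.011),("pile",(311,249),.02),("kit",(429,244),.018),("tray",(540,279),.016),("brown",(437,303),.02)]:
    print(n,ray(s,(p[0]/k,p[1]/k),z).round(3))
R=cv2.Rodrigues(s["rvec"])[0];print("cam",-R.T@s["tvec"])
E
```

```text
mount [0.429 0.319 0.015]
nut [0.461 0.223 0.009]
bear [0.431 0.136 0.008]
loupe [0.457 0.034 0.037]
gauge [ 0.439 -0.058  0.02 ]
bush [ 0.45  -0.165  0.018]
alu [ 0.435 -0.254  0.011]
pile [0.616 0.236 0.02 ]
kit [0.651 0.005 0.018]
tray [ 0.602 -0.218  0.016]
brown [ 0.533 -0.021  0.02 ]
cam [0.28123628 0.02945136 1.29124532]
```

View pics/c1.png

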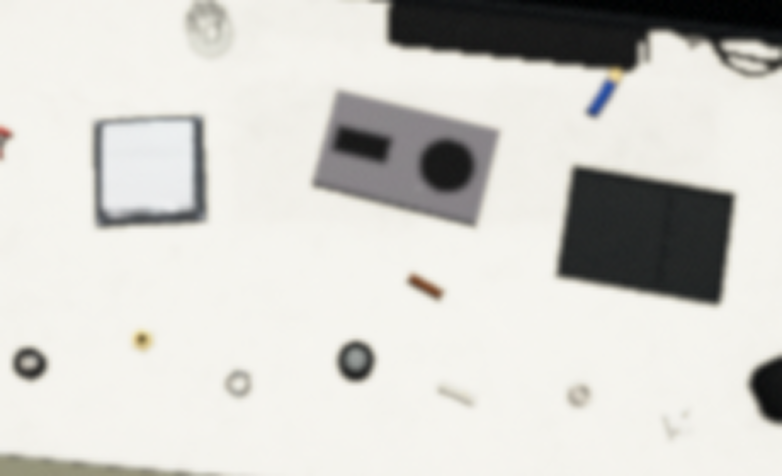

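The crop confirms the choice: mount (30,363), bearing (238,383), loupe (356,360), steel gauge block (456,394) and bush (578,395). The brown bar at (425,287) stays. Next is one wrist-camera tour to refine the positions.

```bash
cat >> h.py <<'E'
def pose(yaw,p):
    q0=np.array(bot.read_joints());best=None
    for y in (yaw,yaw+180):
        y=(y+180)%360-180
        q=bot.ik(list(p),[180,0,y])
        if q is not None:
            c=np.abs(np.array(q)-q0).max()
            if best is None or c<best[0]: best=(c,y)
    return best[1]
def go(p,yaw):
    y=pose(yaw,p);bot.move_ptp(list(map(float,p)),[180,0,y]);return y
E
python3 - <<'E'
from h import *
import pickle
out=[]
w=pickle.load(open("s0.pkl","rb"))["wrist"]
R=cv2.Rodrigues(w["rvec"])[0];print("cam",-R.T@w["tvec"],"fwd",R[2],w["fx"])
for p,yaw in [((.44,.26,.27),90),((.44,.03,.27),90),((.44,-.15,.27),90),((.58,-.2,.30),90),((.6,.02,.30),90),((.58,.22,.30),90)]:
    y=go(p,yaw);s=snap("wrist");out.append(s)
    R=cv2.Rodrigues(s["rvec"])[0];print(y,bot.read_t(),"cam",(-R.T@s["tvec"]).round(3))
pickle.dump(out,open("tour.pkl","wb"))
a=[cv2.resize(o["image"][:,:,::-1],(400,300),interpolation=cv2.INTER_AREA) for o in out[:4]]
b=out[4:]
cv2.imwrite("pics/tour.png",np.vstack([np.hstack(a[:2]),np.hstack(a[2:])]))
cv2.imwrite("pics/tour2.png",np.hstack([cv2.resize(o["image"][:,:,::-1],(400,300),interpolation=cv2.INTER_AREA) for o in b]))
E
```

```text
cam [0.1224395  0.66821604 0.37279914] fwd [ 0.24912441 -0.07376332 -0.96565832] 312.3989870706652
90 1.9083 cam [0.44  0.328 0.413]
90 2.875 cam [0.441 0.098 0.413]
90 3.675 cam [ 0.441 -0.082  0.413]
90 4.3833 cam [ 0.581 -0.131  0.442]
90 5.3167 cam [0.6   0.086 0.443]
90 6.1833 cam [0.581 0.286 0.443]
```

View pics/tour.png

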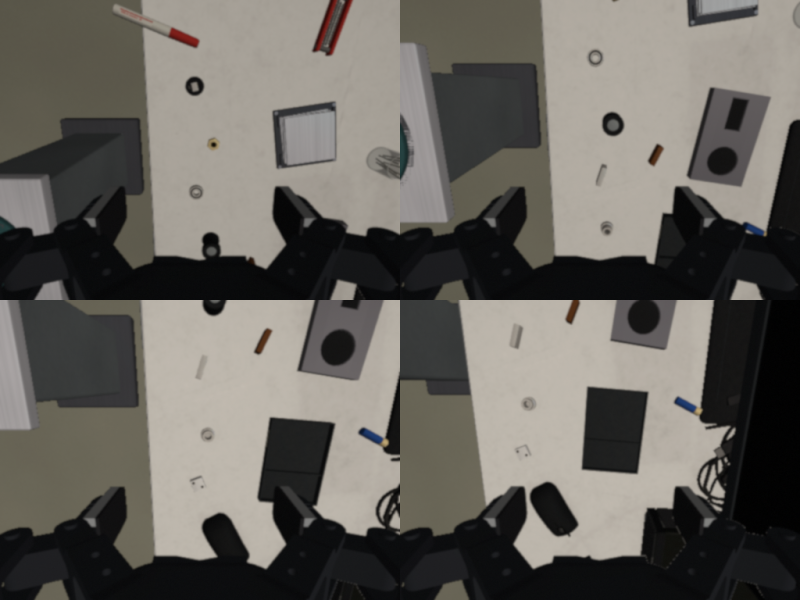

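View pics/tour2.png

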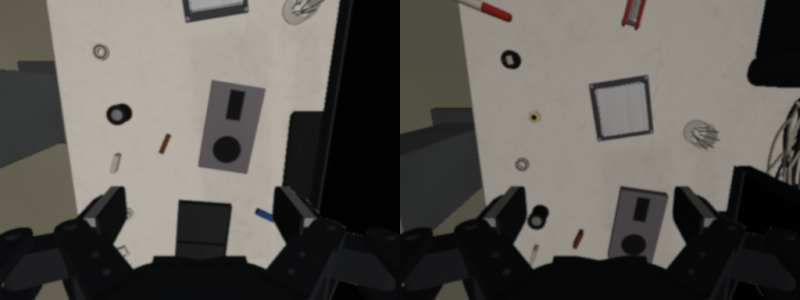

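The wrist views put +x to the right and +y up, and every part and fixture is clear. In tile coordinates: mount (195,86) in tile 0, loupe (213,124) and gauge block (202,175) in tile 1, bush (207,134) in tile 2, tray around (215,130) in tile 3, kit block around (231,126) in tile 4, and holder around (222,108) in tile 5. I'll compute positions and take close crops of the bush, loupe and gauge block.

```bash
python3 - <<'E'
from h import *
import pickle
T=pickle.load(open("tour.pkl","rb"))
for n,i,p,z in [("mount",0,(195,86),.015),("mount",5,(111,59),.015),("bear",0,(196,191),.008),("bear",1,(196,58),.008),("bear",4,(101,52),.008),("loupe",1,(213,124),.037),("loupe",4,(117,115),.037),("gauge",1,(202,175),.01),("gauge",2,(201,67),.01),("bush",1,(207,228),.01),("bush",2,(207,134),.01),("bush",3,(129,104),.01),
 ("trayTL",3,(188,87),.016),("TR",3,(248,92),.016),("BL",3,(183,168),.016),("BR",3,(236,173),.016),
 ("kitTL",4,(211,80),.018),("TR",4,(265,88),.018),("BL",4,(199,164),.018),("BR",4,(248,173),.018),("recess",4,(227,149),.014),("slot",4,(235,105),.014),("recess1",1,(322,161),.014),("slot",1,(337,114),.014),
 ("holdTL",5,(190,83),.012),("TR",5,(248,75),.012),("BL",5,(198,141),.012),("BR",5,(253,133),.012)]:
    print(n,i,(ray(T[i],(p[0]*1.28,p[1]*1.28),z)[:2]*1000).round(0))
def c(i,box,sz=(260,190)):
    return cv2.resize(T[i]["image"][box[1]:box[3],box[0]:box[2],::-1],sz,interpolation=cv2.INTER_CUBIC)
A=np.vstack([np.hstack([c(3,(135,105,195,149)),c(1,(240,130,300,174)),c(1,(230,200,290,244))]),np.hstack([c(3,(225,100,325,230),(260,338)),c(4,(240,90,350,230),(260,338)),c(5,(225,85,335,195),(260,338))])])
cv2.imwrite("pics/c2.png",A)
E
```

```text
mount 0 [433. 324.]
mount 5 [435. 324.]
bear 0 [434. 141.]
bear 1 [435. 137.]
bear 4 [436. 137.]
loupe 1 [462.  38.]
loupe 4 [463.  36.]
gauge 1 [446. -57.]
gauge 2 [443. -56.]
bush 1 [ 455. -163.]
bush 2 [ 454. -163.]
bush 3 [ 457. -166.]
trayTL 3 [ 561. -137.]
TR 3 [ 663. -145.]
BL 3 [ 550. -282.]
BR 3 [ 648. -291.]
kitTL 4 [620.  92.]
TR 4 [711.  79.]
BL 4 [600. -56.]
BR 4 [690. -74.]
recess 4 [651. -29.]
slot 4 [662.  50.]
recess1 1 [651. -30.]
slot 1 [665.  50.]
holdTL 5 [565. 286.]
TR 5 [663. 299.]
BL 5 [578. 185.]
BR 5 [677. 200.]
```

View pics/c2.png

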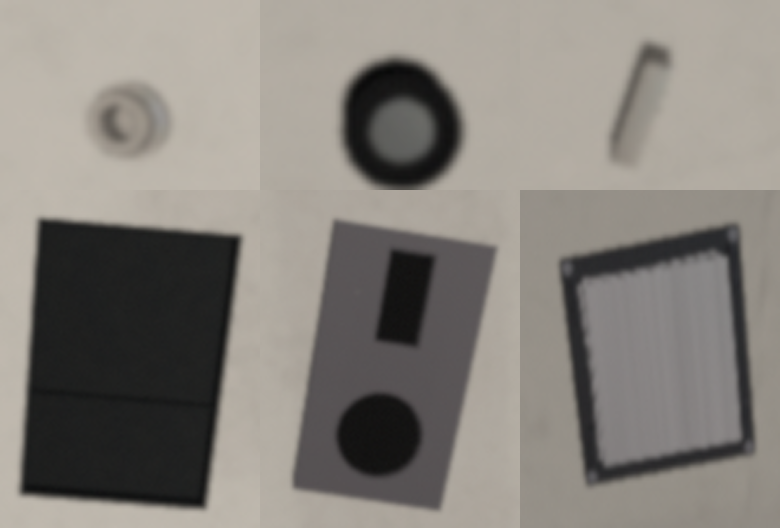

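```bash
cat >> h.py <<'E'
def pick(x,y,a,z,grip=40,up=.12):
    w=go((x,y,z+.08),90+a)
    hit=bot.move_linear([x,y,z],None,v=.12,max_force=15)
    bot.gripper_close(grip);bot.move_linear([x,y,z+up],None,v=.25)
    print("pick",hit,bot.read_gripper_width(),bot.read_grasp_force(),bot.read_t())
def place(x,y,a,z,dz=.06,over=.004,mf=5,back=0,up=.10):
    go((x,y,z+dz),90+a);bot.dwell(.2)
    hit=bot.move_linear([x,y,z+.008],None,v=.12,max_force=15)
    if not hit: hit=bot.move_linear([x,y,z-over],None,v=.02,max_force=mf)
    p=bot.read_ee_pos();print("place",hit,np.round(p,4),bot.read_t())
    if back: bot.move_linear([x,y,p[2]+back],None,v=.03)
    bot.gripper_open();bot.move_linear([x,y,p[2]+up],None,v=.2)
E
python3 - <<'E'
from h import *
pick(.445,-.0565,-14.6,.008)
place(.6625,.051,-8.2,.022)
pick(.4625,.037,0,.010)
place(.6505,-.0285,0,.024)
bot.move_ptp([.60,-.06,.32],[180,0,pose(90,(.60,-.06,.32))])
s=snap("wrist");save(s,"k1.png",k=1.2)
print(bot.read_t())
E
```

```text
pick False 0.09252724040893123 41.26648664474487 9.7083
place True [0.6631 0.0511 0.0223] 11.9333
pick False 0.38445248373087687 39.73378490307368 16.1333
place True [ 0.6512 -0.0285  0.0248] 18.2083
20.3167
```

View pics/k1.png

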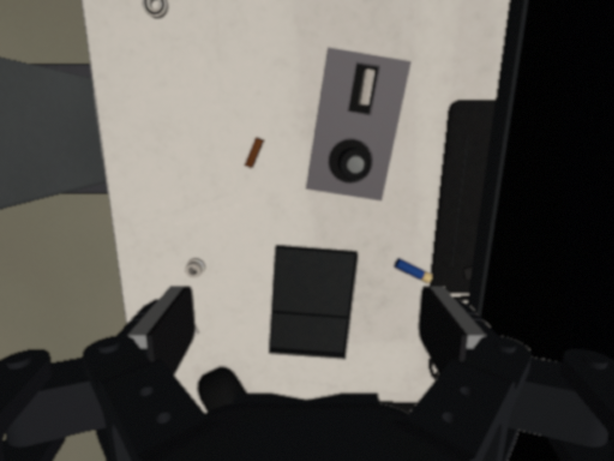

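The view shows the gauge block in the slot at (367,86) and the loupe in the recess at (351,160), and the contact heights match the recess floors. Next are the bush, bearing and mount.

```bash
python3 - <<'E'
from h import *
pick(.4555,-.164,0,.003)
if bot.read_gripper_width()>.15:
    place(.6015,-.259,-5,.005,back=.004)
pick(.435,.138,0,.002)
if bot.read_gripper_width()>.15:
    place(.608,-.1865,35,.004,back=.001)
bot.move_ptp([.58,-.26,.30],[180,0,pose(90,(.58,-.26,.30))])
s=snap("wrist");save(s,"k2.png",k=1.5)
print(bot.read_t())
E
```

```text
pick False 0.2344841200722193 39.02718651050236 23.5333
place True [ 0.6022 -0.2593  0.0061] 25.525
pick False 0.26542224296154865 39.19200017640833 30.775
place True [ 0.6087 -0.1868  0.0051] 33.4
35.825
```

View pics/k2.png

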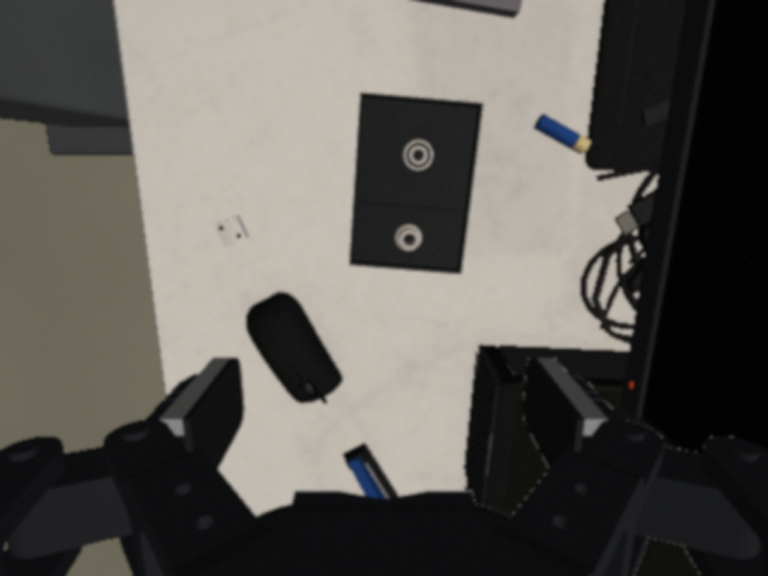

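The bearing at (418,155) and the bush at (408,238) sit centred and flat in the tray. Now the mount.

```bash
python3 - <<'E'
from h import *
pick(.434,.324,0,.005)
if bot.read_gripper_width()>.2:
    x,y=.621,.2425
    go((x,y,.10),98);bot.move_linear([x,y,.048],None,v=.08,max_force=12);bot.dwell(.3)
    hit=bot.move_linear([x,y,.016],None,v=.012,max_force=4)
    p=bot.read_ee_pos();print(hit,p,bot.read_contact_force(),bot.read_t())
    if hit:
        bot.gripper_open();bot.move_linear([x,y,p[2]+.1],None,v=.15)
        bot.move_ptp([.55,.15,.36],[180,0,pose(90,(.55,.15,.36))])
s=snap("wrist");save(s,"k3.png",k=1.5)
print(bot.read_t())
E
```

```text
pick False 0.3210666078424964 39.402687252731994 40.1333
True [0.62099132 0.24249688 0.02790143] [-0.17162651 -0.05760748  5.18628116] 43.6833
46.175
```

View pics/k3.png

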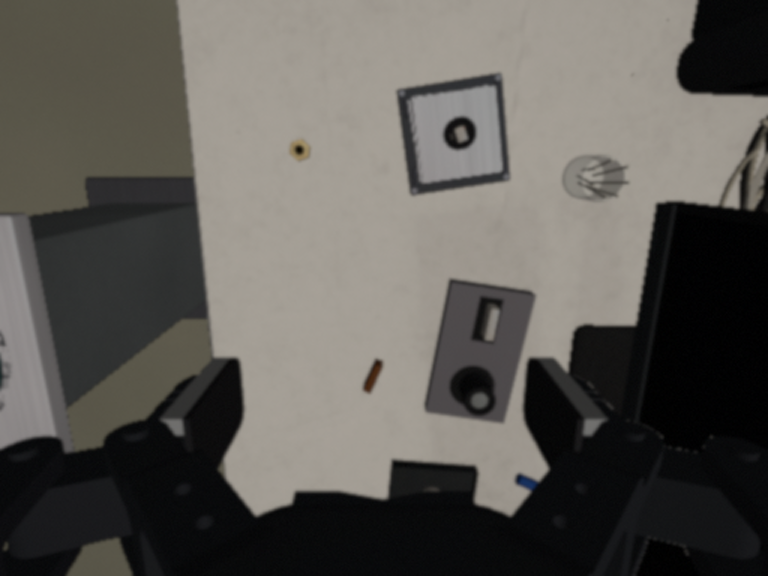

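The mount lies at the middle of the pile (460,132). The gauge block, loupe and spare nut are all in place, so I'm handing the job in.

```bash
python3 -c "
from h import *
print(finish_job())"
```

```text
the job is handed in; nothing more can be done
None
```

I placed all five parts and handed the job in at about 46 s of the 106 s allowed; the last camera views show each part seated, but `finish_job()` returned no verdict.

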